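Load the sample caddy by cap colour

ROBOT

A 7-joint arm with a two-finger parallel gripper is mounted at the origin on a cart in front of the work surface, level with it; the furniture and walls round the work are solid. World frame = base frame: x ahead of the robot, y to its left, z up, the work surface at z = 0. Lengths are in mm, angles in rad, forces in N, time in s.
With the tool pointing down it reaches from about 400 to 875 mm from the base axis. Payload 4.4 kg.
Tool frame: the origin (TCP) lies midway between the tips of the shut fingers; the grasp point (between the pads) lies 19 mm behind it (ctrl.pinch_z is the distance from the TCP to the grasp point, in mm); z points along the fingers, y is the line along which they close (so a half turn about z gives the same grasp; the last joint's range is limited). The gripper opens to 85 mm and grips with 20 to 120 N. Pads are 22 mm wide; open, the fingers measure 114 mm over their backs; the gripper's body (76 mm by 85 mm) begins 54 mm behind the grasp point. The pads swing forward as they close: fully open they stand 13 mm farther back than shut.
Start: joints at [1.21, 0.628, 0.038, 1.517, -0.027, 0.996, -0.02], TCP at [188.884, -621.965, 231.313] pointing down, gripper open.
Joint ranges: [-3.06, 3.06], [-0.37, 2.12], [-1.25, 1.32], [0.18, 2.47], [-1.1, 4.24], [0.23, 1.98], [-2.94, 2.94]. Speed limits (rad/s): [2.57, 2.57, 3.14, 3.14, 3.14, 3.14, 3.14].

INTERFACE

Orientations are given as [roll, pitch, yaw] about the fixed x, y, z axes, in that order (R = Rz(yaw) Ry(pitch) Rx(roll)).
In Python, from cell import read_state, cams, order, ctrl gives the robot as it stands.
- The arm moves only by the tool move_arm, never from a script. Its argument "targets" is text: rows parted by semicolons, each of 7 numbers parted by spaces: the gripper's target within -1 to 1 (fully open at 1, half-way at 0, shut at -1), then the shift along the tool's x, y, z in cm, then the turn, a rotation vector about the tool's x, y, z in degrees. A call has 1 to 5 rows; each row shifts and turns the commanded pose from where the row before left it, along the tool's axes as they then stand; what a row does not reach is not made up. A row lasts 1/12 s, in which the tool goes at most 41.7 mm and 7.16 degrees, less where a joint would pass 70% of its speed; a pose out of reach is approached as far as the arm can. A call with a gripper value outside its range is refused whole. The fingers move at their own pace and stop on an object; the grip force is fixed at half the most. Time passes only in rows, so rows that do not move let the fingers close. It gives the time, the measured TCP pose, the force, the opening and the grip force at its end, in the units of the state.
- read_state(): the state, without advancing time (a new reading comes with each control period).
- cams.get_image(name): name is "scene" or "top" or "wrist"; returns a dict with "color" (384x512x3 uint8, red, green, blue), "fovy" (degrees; the focal length in pixels is half the picture's height over the tangent of half this angle, whatever the lens; pixels are square), "cx", "cy" (the principal point, pixels), "rvec" (rotation vector, rad) and "tvec" (3), from world to camera coordinates, as OpenCV has them. Camera axes: x right, y down, z forward; pixel columns grow to the right and rows downward; lengths in mm; the calibration is good to about 2 mm. A picture is of the moment at which its call begins. There is no depth.
- order.finish_job(): hands the job in; it is judged then, once.
The state is a dict: "clock": time; "qpos": joint angles; "qd": joint speeds; "tau": joint torques, N m; "eef_pos": TCP position; "tool_rot": TCP orientation; "force": force on the tool from outside, world axes, zero at the start; "torque": the same for the moment, N m; "width": finger opening in mm; "gripper_force": force on a finger pad.
Only numpy, scipy, OpenCV 4.12 (cv2) and the standard library are available. Lean on these libraries where they do the work, as an engineer would, in place of code of your own. Each camera call takes 0.05 s, during which the arm holds its last target. There are 200 camera calls.

TASK

Load the grey caddy for the next run: stand each of the three small vials upright in the middle of the disc that has the colour of its cap (blue, black, white), and the smaller brown bottle in the middle of the orange disc, without tipping any of them over on the way. The larger brown bottle and the green-capped tube do not belong to this run, so leave them standing where they are.

Things in the scene. Friction and masses are not known exactly. Their poses are not given: they have to be found in the camera images.
- vial_blue: small clear sample vial with a blue cap, standing upright: body 22 mm diameter up to 46 mm, cap 16 mm diameter from 46 to 54 mm. To be moved to the blue disc. Origin: centre of its underside; z up.
- vial_black: small clear sample vial with a black cap, standing upright: body 22 mm diameter up to 46 mm, cap 16 mm diameter from 46 to 54 mm. To be moved to the black disc. Origin: centre of its underside; z up.
- vial_white: small clear sample vial with a white cap, standing upright: body 22 mm diameter up to 46 mm, cap 16 mm diameter from 46 to 54 mm. To be moved to the white disc. Origin: centre of its underside; z up.
- bottle_small: the smaller brown reagent bottle, blue cap, standing upright, 111 mm tall: body 49 mm diameter up to 71 mm, then a sloping shoulder up to a thin neck, cap 23 mm diameter from 98 to 110 mm. Fingertips that close on the cap must stay above 93 mm, clear of the shoulder. To be moved to the orange disc. Origin: centre of its underside; z up.
- bottle_large: the larger brown reagent bottle, white cap, standing upright: 59 mm diameter, 133 mm tall. Stays where it is. Origin: centre of its underside; z up.
- tube_green: large white-filled plastic tube with a green cap, standing upright on its narrow foot, easily knocked over: body 30 mm, cap 34 mm diameter, 114 mm tall. Stays where it is. Origin: centre of its underside; z up.
- disc_blue: flat blue disc, 60 mm diameter, 2 mm thick, in one pocket of the fixed grey caddy: the place for the blue-capped vial. Origin: centre of its underside (top face 2 mm higher, 6 mm above the worktop); x, y along the caddy's sides, z up. Caddy: shallow tray 192 mm square, 2 by 2 pockets 86 mm apart, each 82 mm wide; its 4 mm walls end 22 mm above the worktop.
- disc_black: flat black disc, 60 mm diameter, 2 mm thick, in one pocket of the fixed grey caddy: the place for the black-capped vial. Origin: centre of its underside (top face 2 mm higher, 6 mm above the worktop); x, y along the caddy's sides, z up. Caddy: shallow tray 192 mm square, 2 by 2 pockets 86 mm apart, each 82 mm wide; its 4 mm walls end 22 mm above the worktop.
- disc_white: flat white disc, 60 mm diameter, 2 mm thick, in one pocket of the fixed grey caddy: the place for the white-capped vial. Origin: centre of its underside (top face 2 mm higher, 6 mm above the worktop); x, y along the caddy's sides, z up. Caddy: shallow tray 192 mm square, 2 by 2 pockets 86 mm apart, each 82 mm wide; its 4 mm walls end 22 mm above the worktop.
- disc_orange: flat orange disc, 60 mm diameter, 2 mm thick, in one pocket of the fixed grey caddy: the place for the small brown bottle. Origin: centre of its underside (top face 2 mm higher, 6 mm above the worktop); x, y along the caddy's sides, z up. Caddy: shallow tray 192 mm square, 2 by 2 pockets 86 mm apart, each 82 mm wide; its 4 mm walls end 22 mm above the worktop.
Things that resemble listed ones, but are neither listed nor needed, are in the scene too. What is shaped like the vial_white but yellow is not meant.

How it is judged (in metres and radians):
At the end, for the whole second after the job is handed in: Vials on the disc of their cap colour and the small brown bottle on the orange disc, each upright (7 degrees), at rest, foot within 15 mm of the disc centre; the large brown bottle and the green-capped tube upright and within 25 mm of where they were (horizontal distance between vial_blue and disc_blue below 0.015 m and z of vial_blue in the frame of disc_blue between -0.003 and 0.007 m and angle between each of vial_blue, vial_black, vial_white, bottle_small, bottle_large, tube_green's own z axis and vertical below 0.12 rad and linear speed of each of vial_blue, vial_black, vial_white, bottle_small below 0.02 m/s and horizontal distance between vial_black and disc_black below 0.015 m and z of vial_black in the frame of disc_black between -0.003 and 0.007 m and horizontal distance between vial_white and disc_white below 0.015 m and z of vial_white in the frame of disc_white between -0.003 and 0.007 m and horizontal distance between bottle_small and disc_orange below 0.015 m and z of bottle_small in the frame of disc_orange between -0.003 and 0.007 m and distance of each of bottle_large, tube_green from where it was at the start of the episode below 0.025 m); the robot touches nothing.
It fails at once if the large brown bottle or the green-capped tube is moved more than 25 mm from its place or tipped (distance of any of bottle_large, tube_green from where it was at the start of the episode above 0.025 m or angle between any of bottle_large, tube_green's own z axis and vertical above 0.6 rad).
It fails at once if a sample is tipped over (more than about 45 degrees) (angle between any of vial_blue, vial_black, vial_white, bottle_small's own z axis and vertical above 0.8 rad).
It also fails if it takes over 112 s, if anything falls off the work surface, if the arm or the gripper's body presses on something with over 40 N, if the wrist force passes 120 N, or if a joint passes its speed limit or range.

## Working session

There is one attempt and no reset: what is moved stays moved. The work goes in short steps, Python scripts to look and compute and a tool call to move; the robot and the scene stay as the last step left them, time stands still between calls to the robot, and variables do not carry over. Pictures are saved under pics/ and viewed, at most 14 in all, crops included, and the job is handed in when it is done.

Besides the shell and the picture viewer there is one more tool, called after "Request:" in YAML: its name, and indented under it one key for each argument. move_arm: Moves the arm, as the interface text tells. Its arguments: {"type":"object","properties":{"targets":{"type":"string"}},"required":["targets"]}

```bash
mkdir -p pics; ls
cat > h.py <<'E'
import numpy as np, cv2
from cell import read_state, cams, order, ctrl
def grab(n,f=None):
    d=cams.get_image(n)
    if f: cv2.imwrite(f'pics/{f}.png',cv2.cvtColor(d['color'],cv2.COLOR_RGB2BGR))
    return d
def cam(d):
    R=cv2.Rodrigues(np.array(d['rvec'],float))[0]; f=d['color'].shape[0]/2/np.tan(np.radians(d['fovy'])/2)
    return R,np.array(d['tvec'],float).ravel(),f
def ray(d,u,v,z):
    R,t,f=cam(d); c=-R.T@t; r=R.T@np.array([(u-d['cx'])/f,(v-d['cy'])/f,1]); return c+r*(z-c[2])/r[2]
def proj(d,p):
    R,t,f=cam(d); q=R@np.array(p,float)+t; return q[:2]/q[2]*f+[d['cx'],d['cy']]
E
python3 - <<'E'
from h import *
import pickle
D={n:grab(n,n+'0') for n in ('scene','top','wrist')}
pickle.dump(D,open('d0.pkl','wb'))
for n,d in D.items():
    R,t,f=cam(d); print(n,(-R.T@t).round(),f.round(),d['cx'],d['cy'])
s=read_state(); print(s['clock'],s['eef_pos'],s['tool_rot'],s['width'],ctrl.pinch_z)
E
```

```text
pics
scene [-85. 316. 733.] 424.0 252.0753535585405 185.78475707310858
top [ 250.   -3. 1113.] 492.0 257.9009049546479 184.8376330476388
wrist [ 260. -602.  373.] 281.0 256.22554103983873 188.5627560838584
0.15 [ 188.74806069 -621.49947973  230.5891016 ] [-3.14012253e+00  1.20036782e-05  2.94755720e-01] 85.5344393550267 18.700000000000003
```

View pics/top0.png

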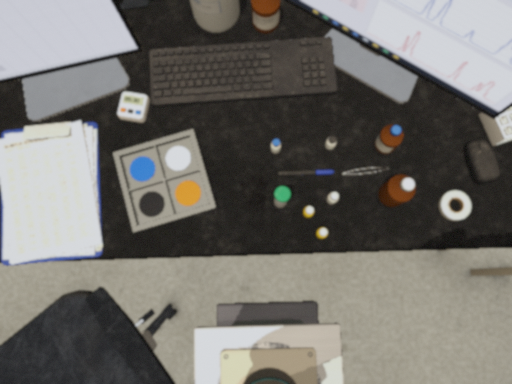

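View pics/scene0.png

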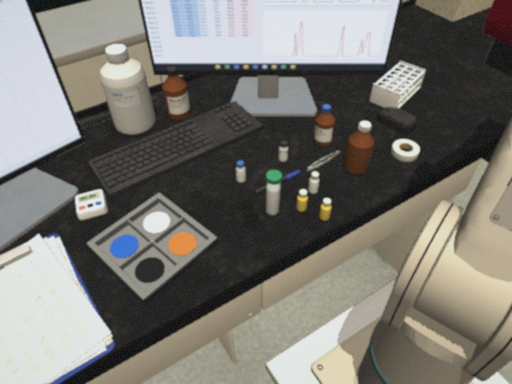

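The top view shows the vials: blue cap (276,145), black (331,141), white (333,198), yellow decoys at (309,211) and (322,233). The small bottle's blue cap is at (397,131), the large bottle's white cap at (408,184) and the green tube at (283,192). The caddy discs are blue (143,168), white (178,158), black (151,204) and orange (187,193).

Run:
```python
from h import *
import pickle
D=pickle.load(open('d0.pkl','rb')); d=D['top']
im=cv2.cvtColor(d['color'],cv2.COLOR_RGB2BGR)
cv2.imwrite('pics/c1.png',cv2.resize(im[115:250,255:425],None,fx=4.4,fy=4.4,interpolation=cv2.INTER_CUBIC))
hsv=cv2.cvtColor(im,cv2.COLOR_BGR2HSV)
def blob(mask,u,v,r):
    m=np.zeros_like(mask); cv2.circle(m,(u,v),r,255,-1); m&=mask
    n,l,s,c=cv2.connectedComponentsWithStats(m); i=1+np.argmax(s[1:,4]); return c[i],s[i]
blue=cv2.inRange(hsv,(95,110,80),(125,255,255)); white=cv2.inRange(hsv,(0,0,160),(180,60,255))
orange=cv2.inRange(hsv,(8,150,120),(25,255,255)); black=cv2.inRange(hsv,(0,0,0),(180,255,75)); green=cv2.inRange(hsv,(60,100,60),(95,255,255))
for n,m,u,v,r,z in [('vblue',blue,276,143,9,50),('vwhite',white,333,198,10,50),('bs',blue,397,131,9,108),('bl',white,408,184,10,130),('green',green,283,192,14,112),
 ('dblue',blue,143,168,20,6),('dwhite',white,178,158,18,6),('dblack',black,151,204,16,6),('dorange',orange,187,193,20,6)]:
    c,s=blob(m,u,v,r); print(n,c.round(1),s[2:],ray(d,*c,z).round(1))
p=ray(d,331,139,50);print('black',p)
```

```text
vblue [275.8 141. ] [ 7  8 41] [552.7 -34.7  50. ]
vwhite [333.2 196.8] [11 11 85] [ 422.2 -155.3   50. ]
bs [395.9 129.4] [11 10 90] [ 552.9 -287.8  108. ]
bl [408.  183.8] [ 13  13 135] [ 431.  -296.5  130. ]
green [282.3 193. ] [ 19  17 253] [423.4 -42.2 112. ]
dblue [142.  168.5] [ 25  24 474] [509.6 275.9   6. ]
dwhite [178.4 158. ] [ 35  35 899] [531.9 191.4   6. ]
dblack [151.3 203.7] [ 23  23 421] [426.6 253.3   6. ]
dorange [187.6 192.7] [ 24  24 454] [449.4 170.3   6. ]
black [ 553.07898184 -158.03330353   50.        ]
```

View pics/c1.png

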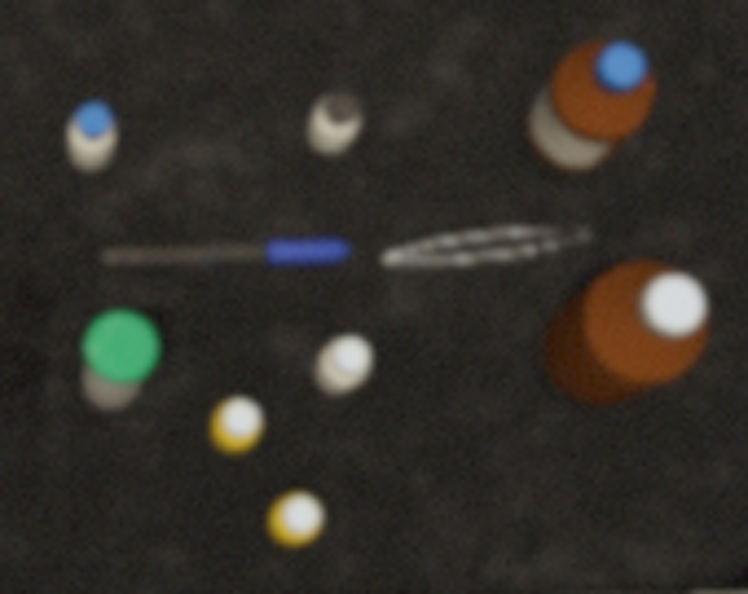

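Request:
move_arm:
  targets: "0 0 0 0 0 0 5.63;0 0 0 0 0 0 5.63;0 0 0 0 0 0 5.63;0 2.4 -3 0 0 0 0;0 2.4 -3 0 0 0 0"

```text
clock: 0.57
eef_pos: [234.9, -562.6, 230.7]
tool_rot: [3.141, 0.002, -0.006]
force: [1.0, 0.3, 0.0]
width: 42.6
gripper_force: 0.0
```

Request:
move_arm:
  targets: "0 2.4 -3 0 0 0 0;0 2.4 -3 0 0 0 0;0 2.4 -3 0 0 0 0;0 2.4 -3 0 0 0 0;0 2.4 -3 0 0 0 0"

```text
clock: 0.98
eef_pos: [357.6, -410.2, 231.2]
tool_rot: [-3.141, 0.0, -0.0]
force: [0.8, -1.2, 0.4]
width: 42.6
gripper_force: 0.0
```

Request:
move_arm:
  targets: "0 2.2 -3.4 0 0 0 0;0 2.2 -3.4 0 0 0 0;0 2.2 -3.4 0 0 0 0;0 2.2 -3.4 0 0 0 0;0 2.2 -3.4 0 0 0 0"

```text
clock: 1.4
eef_pos: [467.5, -240.1, 231.3]
tool_rot: [-3.142, 0.0, -0.0]
force: [0.4, -0.9, -0.2]
width: 42.3
gripper_force: 0.0
```

Request:
move_arm:
  targets: "0 2.1 -3.8 0 0 0 0;0 2.1 -3.8 0 0 0 0;0 0 0 0 0 0 0;0 0 0 0 0 0 0"

```text
clock: 1.73
eef_pos: [508.5, -165.6, 231.0]
tool_rot: [-3.14, -0.0, 0.007]
force: [0.5, -1.1, 0.2]
width: 42.7
gripper_force: 0.0
```

Run:
```python
from h import *
import pickle
d=grab('wrist','w1'); pickle.dump(d,open('w1.pkl','wb'))
s=read_state();print(s['eef_pos'],s['tool_rot']); R,t,f=cam(d); print(-R.T@t)
for p in [(554,-161,54),(553,-35,54),(425,-158,54)]: print(proj(d,p))
```

```text
[ 507.30825046 -168.13962961  231.05686544] [3.14151284e+00 6.66423987e-04 2.62145931e-03]
[ 582.48815231 -166.28269908  373.46597158]
[251.80237699 132.1334963 ]
[139.37554725 132.28188316]
[249.1925823 236.9665039]
```

View pics/w1.png

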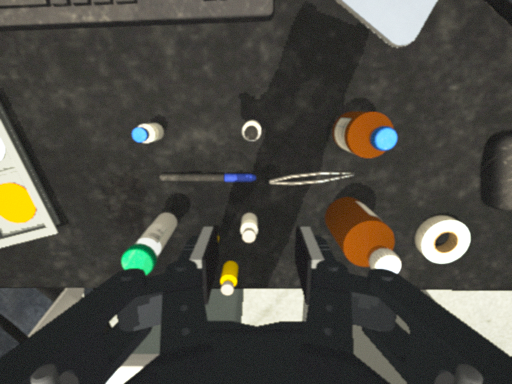

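The wrist view shows the black cap at (251,131), blue cap at (138,135), white cap at (249,236) and the small bottle's cap at (385,139). All are within about 3 px of what the top view predicted.

Run:
```python
from h import *
import pickle
d=pickle.load(open('w1.pkl','rb'))
im=cv2.cvtColor(d['color'],cv2.COLOR_RGB2BGR);hsv=cv2.cvtColor(im,cv2.COLOR_BGR2HSV)
b=cv2.inRange(hsv,(95,110,80),(125,255,255))
n,l,s,c=cv2.connectedComponentsWithStats(b)
for i in range(1,n):
  if s[i,4]>60: print(c[i].round(1),s[i],ray(d,*c[i],52).round(1),ray(d,*c[i],108).round(1))
w=cv2.inRange(hsv[110:150,235:270],(0,0,110),(180,90,255)); print(cv2.boundingRect(w))
for u,v in [(251,130.5),(249.5,236)]: print(ray(d,u,v,53).round(1))
```

```text
[138.8 134.5] [131 127  17  16 207] [550.3 -33.2  52. ] [555.9 -56.4 108. ]
[384.3 138.2] [371 127  27  24 518] [ 548.  -311.1   52. ] [ 554.  -285.8  108. ]
[238.6 177.3] [224 173  32   9 260] [ 501.3 -145.5   52. ] [ 515.5 -149.1  108. ]
(6, 10, 21, 22)
[ 555.7 -160.1   53. ]
[ 425.8 -158.4   53. ]
```

Request:
move_arm:
  targets: "0 2.4 -0.4 2.5 0 0 0;0 2.35 -0.35 2.5 0 0 0;0 0 0 3.5 0 0 0;0 0 0 3.5 0 0 0;0 0 0 3 0 0 0"

```text
clock: 2.2
eef_pos: [553.4, -163.7, 79.3]
tool_rot: [3.141, 0.001, -0.003]
force: [-0.5, -0.3, -0.7]
width: 42.5
gripper_force: 0.0
```

Request:
move_arm:
  targets: "0 0 0 0 0 0 0;0 0 0 0 0 0 0;0 0 0 0 0 0 0"

```text
clock: 2.45
eef_pos: [555.3, -163.2, 82.8]
tool_rot: [3.14, -0.002, -0.002]
force: [1.1, -0.2, 0.3]
width: 42.9
gripper_force: 0.0
```

Request:
move_arm:
  targets: "0 0 -0.25 2.2 0 0 0;0 0 0 2.2 0 0 0;0 0 0 2.1 0 0 0;0 0 0 0 0 0 0;0 0 0 0 0 0 0"

```text
clock: 2.87
eef_pos: [555.4, -159.7, 17.8]
tool_rot: [3.141, -0.001, -0.001]
force: [0.4, 0.1, -0.2]
width: 42.5
gripper_force: 0.0
```

Request:
move_arm:
  targets: "-1 0 0 0 0 0 0;-1 0 0 0 0 0 0;-1 0 0 0 0 0 0;-1 0 0 0 0 0 0;-1 0 0 0 0 0 0"

```text
clock: 3.28
eef_pos: [556.4, -159.7, 18.9]
tool_rot: [3.14, -0.004, -0.0]
force: [-0.3, 0.8, 5.8]
width: 20.2
gripper_force: 58.4
```

Request:
move_arm:
  targets: "-1 0 0 -1 0 0 0;-1 0 0 -2 0 0 0;-1 0 0 -3 0 0 0;-1 0 0 -2.5 0 0 0;-1 -0.5 -1.5 -0.5 0 0 0"

```text
clock: 3.7
eef_pos: [553.6, -148.5, 112.2]
tool_rot: [3.137, -0.011, -0.004]
force: [1.3, -0.4, 0.5]
width: 20.0
gripper_force: 58.8
```

Request:
move_arm:
  targets: "-1 -0.9 -3 0 0 0 0;-1 -1.1 -3.5 0 0 0 0;-1 -1.1 -3.5 0 0 0 0;-1 -1.1 -3.5 0 0 0 0;-1 -1.1 -3.5 0 0 0 0"

```text
clock: 4.12
eef_pos: [496.6, 27.4, 108.0]
tool_rot: [-3.141, -0.002, -0.001]
force: [1.1, -0.4, -0.6]
width: 20.0
gripper_force: 58.8
```

Request:
move_arm:
  targets: "-1 -1.1 -3.5 0 0 0 0;-1 -1.1 -3.5 0 0 0 0;-1 -1.1 -3.5 0 0 0 0;-1 -1.1 -3.5 0 0 0 0;-1 -1.1 -3.5 0 0 0 0"

```text
clock: 4.53
eef_pos: [441.5, 202.9, 107.9]
tool_rot: [-3.14, -0.002, -0.0]
force: [0.1, 1.1, -0.1]
width: 20.1
gripper_force: 58.8
```

Request:
move_arm:
  targets: "-1 -1.1 -3 0 0 0 0;-1 -0.5 -1.2 0 0 0 0;-1 0 0 0 0 0 0;-1 0 0 0 0 0 0;-1 0 0 0 0 0 0"

```text
clock: 4.95
eef_pos: [426.5, 242.0, 107.2]
tool_rot: [-3.142, -0.001, -0.001]
force: [-0.1, -0.6, -0.7]
width: 20.0
gripper_force: 58.8
```

Run:
```python
from h import *
import pickle
d=grab('wrist','w2'); t=grab('top','t2'); pickle.dump((d,t),open('w2.pkl','wb'))
s=read_state();print(s['eef_pos'],s['tool_rot'],s['width'])
for n,p in dict(b=(509.6,275.9,6),w=(532,192.5,6),k=(426.6,253.3,6),o=(449.4,170.3,6)).items(): print(n,proj(d,p))
```

```text
[426.57218857 241.47659002 106.85604125] [ 3.14136336e+00 -9.08781828e-04 -2.72861660e-03] 20.39926370193243
b [213.79199941  94.33487667]
w [316.66918983  64.6710377 ]
k [242.75918733 190.75439826]
o [336.27846473 165.92038024]
```

View pics/w2.png

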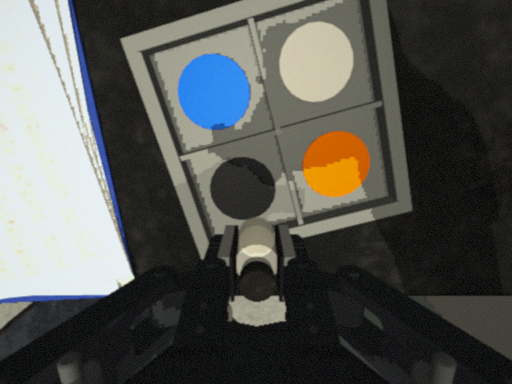

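The wrist view shows the vial upright between the fingers. The discs are blue (214,91), white (316,61), black (242,188) and orange (337,163), about 3 px above prediction, so I'll add 2 mm in x. Next I lower the vial.

Request:
move_arm:
  targets: "-1 0.2 -1.2 1.5 0 0 0;-1 0 0 2.5 0 0 0;-1 0 0 2 0 0 0;-1 0 0 1.3 0 0 0;-1 0 0 0 0 0 0"

```text
clock: 5.47
eef_pos: [426.9, 252.7, 31.2]
tool_rot: [3.139, 0.004, -0.003]
force: [-0.1, -1.1, -0.5]
width: 20.1
gripper_force: 58.8
```

Request:
move_arm:
  targets: "-1 0 0 0 0 0 0;-1 0 0 0 0 0 0"

```text
clock: 5.63
eef_pos: [428.6, 254.4, 34.0]
tool_rot: [-3.141, -0.001, -0.002]
force: [0.2, 0.8, -0.7]
width: 19.8
gripper_force: 58.8
```

Request:
move_arm:
  targets: "-1 0 0 0.4 0 0 0;-1 0 0 0.4 0 0 0;-1 0 0 0.1 0 0 0;-1 0 0 0 0 0 0;-1 0 0 0 0 0 0"

```text
clock: 6.05
eef_pos: [428.1, 255.2, 24.8]
tool_rot: [-3.141, -0.001, -0.0]
force: [-1.0, -1.2, 4.2]
width: 20.0
gripper_force: 59.2
```

Request:
move_arm:
  targets: "-0.2 0 0 0 0 0 0;-0.2 0 0 0 0 0 0;-0.1 0 0 0 0 0 0;-0.1 0 0 -0.5 0 0 0;-0.1 0 0 -1.5 0 0 0"

```text
clock: 6.47
eef_pos: [426.5, 254.3, 43.3]
tool_rot: [3.14, 0.003, 0.0]
force: [-0.8, 0.2, 0.4]
width: 38.3
gripper_force: 0.0
```

Request:
move_arm:
  targets: "0 0 0 -3 0 0 0;0 0 0 -3.5 0 0 0;0 0 0 -3 0 0 0;0 0 0 0 0 0 0"

```text
clock: 6.8
eef_pos: [430.7, 256.5, 144.5]
tool_rot: [-3.136, -0.008, -0.0]
force: [0.5, 0.2, 0.1]
width: 42.5
gripper_force: 0.0
```

Run:
```python
from h import *
d=grab('wrist','w3'); print(read_state()['eef_pos'],read_state()['width'],proj(d,(428.5,253.5,60)),proj(d,(428.5,253.5,6)))
```

```text
[429.51015121 256.13200745 142.43131834] 42.59666241729874 [259.21649328 199.61805692] [258.97333215 183.30662942]
```

View pics/w3.png

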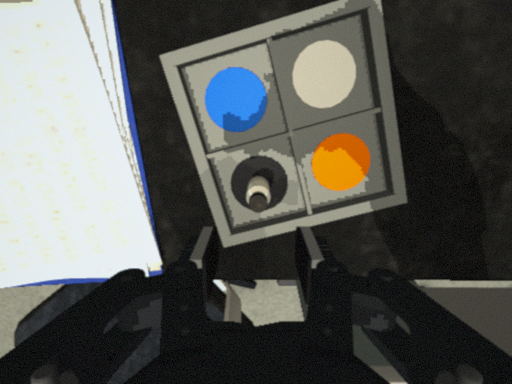

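The picture shows the black vial standing at about (258,185), on the black disc centred at (259,183). On to the blue vial.

Request:
move_arm:
  targets: "0 1 2.2 0 0 0 0;0 1.4 3.4 0 0 0 0;0 1.4 3.4 0 0 0 0;0 1.4 3.4 0 0 0 0;0 1.4 3.4 0 0 0 0"

```text
clock: 7.27
eef_pos: [493.3, 95.4, 138.6]
tool_rot: [3.141, 0.002, 0.001]
force: [0.4, 0.2, 0.0]
width: 42.8
gripper_force: 0.0
```

Request:
move_arm:
  targets: "0 1.4 3.4 0 0 0 0;0 1.4 3.4 0 0 0 0;0 1.4 3.4 1 0 0 0;0 1.4 3 2.5 0 0 0;0 0 0 2.5 0 0 0"

```text
clock: 7.68
eef_pos: [553.0, -44.2, 79.0]
tool_rot: [3.136, -0.006, -0.01]
force: [0.0, -0.0, 0.4]
width: 42.9
gripper_force: 0.0
```

Request:
move_arm:
  targets: "0 0 0 0 0 0 0;0 0 0 0 0 0 0;0 0 0 0 0 0 0;0 0 0 0 0 0 0"

```text
clock: 8.02
eef_pos: [550.1, -33.5, 80.4]
tool_rot: [-3.141, -0.001, 0.002]
force: [-0.1, 0.5, 0.7]
width: 42.8
gripper_force: 0.0
```

Request:
move_arm:
  targets: "0 0.1 0 2.1 0 0 0;0 0 0 2.1 0 0 0;0 0 0 2 0 0 0;0 0 0 0 0 0 0;0 0 0 0 0 0 0"

```text
clock: 8.43
eef_pos: [550.5, -34.1, 17.8]
tool_rot: [-3.141, 0.0, 0.001]
force: [0.6, -0.2, 0.5]
width: 42.9
gripper_force: 0.0
```

Request:
move_arm:
  targets: "-1 0 0 0 0 0 0;-1 0 0 0 0 0 0;-1 0 0 0 0 0 0;-1 0 0 0 0 0 0;-1 0 0 0 0 0 0"

```text
clock: 8.85
eef_pos: [552.0, -34.7, 19.1]
tool_rot: [-3.141, -0.003, 0.0]
force: [0.1, 1.3, 7.2]
width: 19.9
gripper_force: 58.6
```

Request:
move_arm:
  targets: "-1 0 0 -1 0 0 0;-1 0 0 -2 0 0 0;-1 0 0 -3 0 0 0;-1 0 0 -2.5 0 0 0;-1 -0.2 -1.5 -0.5 0 0 0"

```text
clock: 9.27
eef_pos: [551.7, -24.0, 112.4]
tool_rot: [3.139, -0.008, -0.005]
force: [-0.1, 0.7, 0.4]
width: 19.9
gripper_force: 58.6
```

Request:
move_arm:
  targets: "-1 -0.4 -3 0 0 0 0;-1 -0.5 -3.5 0 0 0 0;-1 -0.5 -3.5 0 0 0 0;-1 -0.5 -3.5 0 0 0 0;-1 -0.5 -3.5 0 0 0 0"

```text
clock: 9.68
eef_pos: [524.5, 151.4, 108.5]
tool_rot: [-3.141, -0.001, -0.001]
force: [0.3, -1.2, -0.2]
width: 20.0
gripper_force: 58.6
```

Request:
move_arm:
  targets: "-1 -0.5 -3.5 0 0 0 0;-1 -0.5 -3.5 0 0 0 0;-1 -0.3 -3.3 0 0 0 0;-1 -0.1 -2.2 0 0 0 0;-1 0 0 2 0 0 0"

```text
clock: 10.1
eef_pos: [511.9, 284.1, 91.1]
tool_rot: [-3.133, -0.007, 0.008]
force: [0.7, 0.6, -0.4]
width: 20.4
gripper_force: 58.7
```

Request:
move_arm:
  targets: "-1 0 0 2.5 0 0 0;-1 0 0 1.5 0 0 0;-1 0 0 0 0 0 0;-1 0 0 0 0 0 0;-1 0 0 0 0 0 0"

```text
clock: 10.52
eef_pos: [511.6, 275.1, 48.7]
tool_rot: [-3.141, -0.002, -0.0]
force: [0.4, 0.1, -0.4]
width: 20.0
gripper_force: 58.7
```

Request:
move_arm:
  targets: "-1 0 -0.1 1 0 0 0;-1 0 0 0.7 0 0 0;-1 0 0 0.4 0 0 0;-1 0 0 0.25 0 0 0;-1 0 0 0 0 0 0"

```text
clock: 10.93
eef_pos: [510.7, 276.1, 25.0]
tool_rot: [-3.141, 0.0, -0.0]
force: [-2.4, -0.5, 12.3]
width: 19.9
gripper_force: 59.8
```

Request:
move_arm:
  targets: "-1 0 0 0 0 0 0;-1 0 0 0 0 0 0"

```text
clock: 11.1
eef_pos: [510.7, 276.1, 25.0]
tool_rot: [-3.141, 0.0, -0.0]
force: [-2.7, 0.1, 11.3]
width: 20.0
gripper_force: 59.8
```

Request:
move_arm:
  targets: "-0.2 0 0 0 0 0 0;-0.2 0 0 0 0 0 0;-0.1 0 0 0 0 0 0;-0.1 0 0 -0.5 0 0 0;-0.1 0 0 -1.5 0 0 0"

```text
clock: 11.52
eef_pos: [509.2, 275.2, 42.3]
tool_rot: [3.14, 0.004, -0.0]
force: [-0.3, 0.0, 0.7]
width: 38.4
gripper_force: 0.0
```

Request:
move_arm:
  targets: "0 0 0 -3 0 0 0;0 0 0 -3.5 0 0 0;0 0 0 -3.5 0 0 0;0 0 0 -3 0 0 0;0 -0.5 2 0 0 0 0"

```text
clock: 11.93
eef_pos: [509.9, 261.9, 180.0]
tool_rot: [-3.133, -0.012, 0.005]
force: [1.2, 0.9, 0.0]
width: 42.9
gripper_force: 0.0
```

Request:
move_arm:
  targets: "0 -0.7 3.5 0 0 0 0;0 -0.7 3.6 0 0 0 0;0 -0.7 3.6 0 0 0 0;0 -0.7 3.6 0 0 0 0;0 -0.7 3.6 0 0 0 0"

```text
clock: 12.35
eef_pos: [470.1, 75.5, 174.1]
tool_rot: [3.142, -0.0, 0.0]
force: [1.4, -1.1, -0.4]
width: 42.4
gripper_force: 0.0
```

Request:
move_arm:
  targets: "0 -0.7 3.6 0 0 0 0;0 -0.7 3.6 0 0 0 0;0 -0.7 3.6 0 0 0 0;0 -0.7 3.6 0 0 0 0;0 -0.7 3.6 0 0 0 0"

```text
clock: 12.77
eef_pos: [435.1, -104.6, 174.1]
tool_rot: [3.142, -0.0, 0.0]
force: [0.5, -0.8, -0.7]
width: 42.7
gripper_force: 0.0
```

Request:
move_arm:
  targets: "0 -0.7 3.4 0 0 0 0;0 -0.4 2 0 0 0 0;0 0 0 0 0 0 0;0 0 0 0 0 0 0;0 0 0 0 0 0 0"

```text
clock: 13.18
eef_pos: [424.8, -156.2, 173.9]
tool_rot: [-3.141, -0.0, 0.001]
force: [0.4, -0.5, -0.1]
width: 42.9
gripper_force: 0.0
```

Run:
```python
from h import *
d=grab('top','t4'); im=cv2.cvtColor(d['color'],cv2.COLOR_RGB2BGR)
cv2.imwrite('pics/c4.png',cv2.resize(im[110:260,100:440],None,fx=2.3,fy=2.3,interpolation=cv2.INTER_CUBIC))
print(read_state()['eef_pos'],read_state()['width'])
for p in [(511.5,276,58),(428.5,253.5,58)]: print((proj(d,p)-[100,110])*2.3)
```

```text
[ 424.97644162 -155.66674531  173.81645887] 42.77484854073372
[ 83.1460246  120.74281533]
[105.26370217 205.19236066]
```

View pics/c4.png

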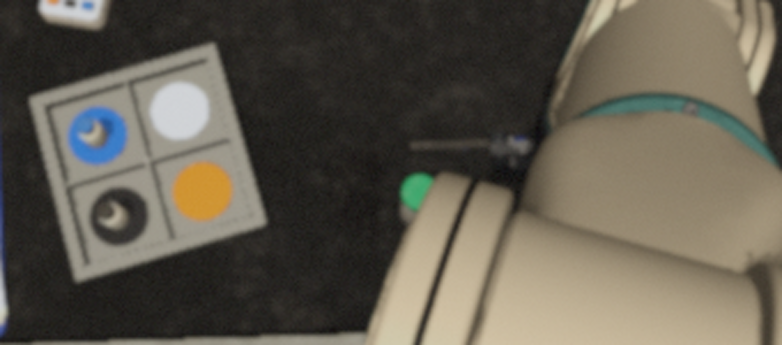

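The blue vial (97,132) and the black vial (115,212) both stand on their discs. The arm now overlaps the green tube (418,192) in this view, so I'll check from the side before going down.

Run:
```python
from h import *
d=grab('scene','s4'); im=cv2.cvtColor(d['color'],cv2.COLOR_RGB2BGR)
cv2.imwrite('pics/c5.png',cv2.resize(im[:260,150:],None,fx=2.2,fy=2.2,interpolation=cv2.INTER_CUBIC))
print(read_state()['qpos'])
```

```text
[ 0.14688864  0.45008636  0.1973217   2.1136351  -0.15484316  0.59136252
 -1.11433102]
```

View pics/c5.png

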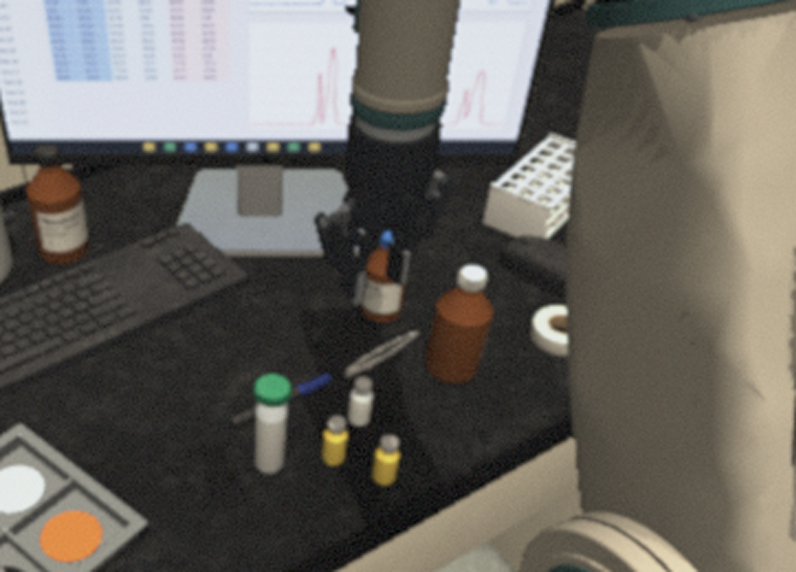

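The arm and wrist are well clear of the tube (270,420 in the crop). The white vial stands free at (361,400), so I go down.

Request:
move_arm:
  targets: "0 0.05 0.25 2.5 0 0 0;0 0 0 3.5 0 0 0;0 0 0 3.3 0 0 0;0 0 0 0 0 0 0;0 0 0 0 0 0 0"

```text
clock: 13.7
eef_pos: [424.2, -158.1, 79.9]
tool_rot: [-3.14, 0.004, 0.002]
force: [0.3, -0.4, 0.4]
width: 42.4
gripper_force: 0.0
```

Request:
move_arm:
  targets: "0 0 0 0 0 0 0;0 0 0 0 0 0 0"

```text
clock: 13.87
eef_pos: [426.6, -159.6, 82.7]
tool_rot: [3.141, -0.003, 0.001]
force: [0.3, -0.2, -0.8]
width: 42.9
gripper_force: 0.0
```

Run:
```python
from h import *
d=grab('wrist','w5'); print(read_state()['eef_pos'],proj(d,(425.5,-158.4,54)))
```

```text
[ 426.64888484 -159.70344558   82.70533857] [252.91023949 224.45224903]
```

View pics/w5.png

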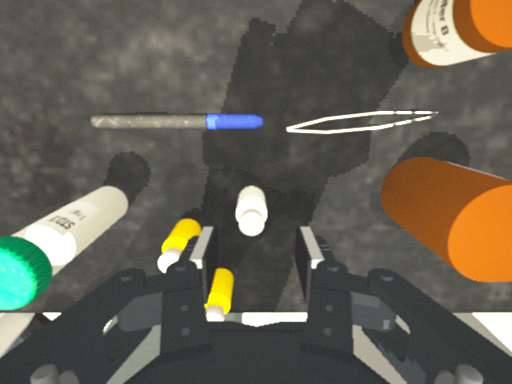

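The white cap is at (252,221), as predicted. A yellow vial (175,245) is close to the left finger, so I turn the tool 14° and open slightly less.

Request:
move_arm:
  targets: "-0.1 0 -0.1 0 0 0 7;-0.1 0 0 0 0 0 7;-0.1 0 0 2.1 0 0 0;-0.1 0 0 2.1 0 0 0;-0.1 0 0 2.1 0 0 0"

```text
clock: 14.33
eef_pos: [425.3, -157.1, 28.7]
tool_rot: [-3.137, 0.001, -0.244]
force: [0.4, 0.6, 0.1]
width: 38.2
gripper_force: 0.0
```

Request:
move_arm:
  targets: "-0.1 0 0 0 0 0 0;-0.1 0 0 0 0 0 0"

```text
clock: 14.5
eef_pos: [425.1, -157.1, 29.2]
tool_rot: [-3.138, 0.002, -0.245]
force: [-0.2, 0.6, 0.4]
width: 38.3
gripper_force: 0.0
```

Run:
```python
from h import *
print(np.round(read_state()['qpos'],3))
```

```text
[ 0.177  0.741  0.174  2.203 -0.529  0.24  -0.993]
```

Joint 6 is at its lower limit here, so the tool stops at z=29. The pads still overlap the vial body by about 15 mm, which is enough to grip.

Request:
move_arm:
  targets: "-1 0 0 0 0 0 0;-1 0 0 0 0 0 0;-1 0 0 0 0 0 0;-1 0 0 0 0 0 0;-1 0 0 0 0 0 0"

```text
clock: 14.92
eef_pos: [425.6, -157.2, 29.8]
tool_rot: [-3.137, 0.001, -0.244]
force: [-0.4, 1.3, 6.0]
width: 18.9
gripper_force: 58.5
```

Request:
move_arm:
  targets: "-1 0 0 -1 0 0 0;-1 0 0 -1 0 0 0;-1 0 0 -1 0 0 0;-1 0 0 0 0 0 0"

```text
clock: 15.25
eef_pos: [425.9, -157.7, 60.4]
tool_rot: [-3.138, -0.001, -0.244]
force: [-0.4, -0.3, -0.8]
width: 18.5
gripper_force: 58.8
```

Run:
```python
from h import *
d=grab('wrist','w6'); s=read_state();print(s['eef_pos'],s['tool_rot'],s['qpos'],s['width'])
```

```text
[ 425.61582327 -157.53153815   59.67147256] [-3.13795177e+00  1.14063922e-04 -2.44339816e-01] [ 0.13454685  0.68150328  0.2366992   2.19402661 -0.50544679  0.31780646
 -1.01135589] 18.738642814233874
```

View pics/w6.png

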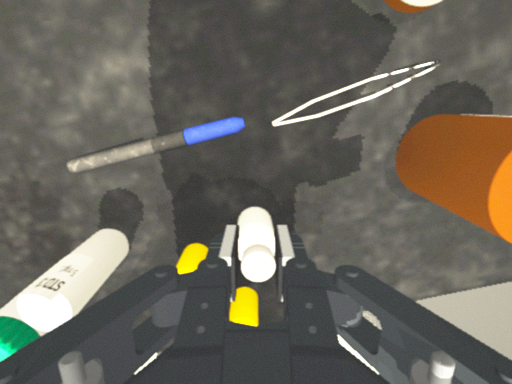

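The white vial is held upright between the pads at (256,245) and is off the table.

Request:
move_arm:
  targets: "-1 0 0 -2 0 0 -7;-1 0 0 -3 0 0 -7;-1 0 0 -3 0 0 0;-1 0 0 -3 0 0 0;-1 0 0 -2 0 0 0"

```text
clock: 15.72
eef_pos: [425.3, -158.3, 190.5]
tool_rot: [-3.138, 0.0, -0.001]
force: [-0.4, -0.8, -0.2]
width: 19.1
gripper_force: 58.8
```

Request:
move_arm:
  targets: "-1 0.5 -1.5 0 0 0 0;-1 1 -3 0 0 0 0;-1 1.1 -3.5 0 0 0 0;-1 1.1 -3.5 0 0 0 0;-1 1.1 -3.5 0 0 0 0"

```text
clock: 16.13
eef_pos: [473.0, -6.4, 188.9]
tool_rot: [-3.137, 0.002, -0.001]
force: [0.7, 0.6, -0.3]
width: 19.0
gripper_force: 58.8
```

Request:
move_arm:
  targets: "-1 1.1 -3.5 0 0 0 0;-1 1.1 -3.5 0 0 0 0;-1 1.1 -3.5 0 0 0 0;-1 1.1 -3.5 0 0 0 0;-1 1.1 -3.5 0 0 0 0"

```text
clock: 16.55
eef_pos: [528.0, 168.9, 189.3]
tool_rot: [-3.137, 0.003, -0.0]
force: [0.1, -0.5, -0.5]
width: 18.5
gripper_force: 58.8
```

Request:
move_arm:
  targets: "-1 0.6 -2 0 0 0 0;-1 0 0 0 0 0 0;-1 0 0 0 0 0 0;-1 0 0 0 0 0 0"

```text
clock: 16.88
eef_pos: [533.5, 185.8, 189.3]
tool_rot: [-3.138, 0.003, -0.001]
force: [-0.7, -0.4, -0.3]
width: 18.6
gripper_force: 58.8
```

Request:
move_arm:
  targets: "-1 0 -0.7 2 0 0 0;-1 0 0 3 0 0 0;-1 0 0 3.5 0 0 0;-1 0 0 3 0 0 0;-1 0 0 1.5 0 0 0"

```text
clock: 17.3
eef_pos: [531.4, 192.0, 56.7]
tool_rot: [-3.139, 0.007, -0.003]
force: [-0.1, 0.3, 1.7]
width: 18.7
gripper_force: 58.8
```

Request:
move_arm:
  targets: "-1 0 0 0 0 0 0;-1 0 0 0 0 0 0;-1 0 0 0 0 0 0"

```text
clock: 17.55
eef_pos: [534.7, 193.8, 61.0]
tool_rot: [-3.137, 0.001, -0.002]
force: [0.2, -0.2, 0.7]
width: 18.9
gripper_force: 58.8
```

Request:
move_arm:
  targets: "-1 0 0 1 0 0 0;-1 0 0 0.7 0 0 0;-1 0 0 0.4 0 0 0;-1 0 0 0.2 0 0 0;-1 0 0 0 0 0 0"

```text
clock: 17.97
eef_pos: [533.3, 194.9, 36.3]
tool_rot: [-3.137, 0.003, -0.0]
force: [0.3, -0.6, -0.8]
width: 18.8
gripper_force: 58.9
```

Request:
move_arm:
  targets: "-1 0 0 0.2 0 0 0;-1 0 0 0 0 0 0;-1 0 0 0 0 0 0"

```text
clock: 18.22
eef_pos: [534.2, 195.1, 35.8]
tool_rot: [-3.136, 0.001, -0.0]
force: [-0.9, -0.6, 7.1]
width: 18.9
gripper_force: 59.7
```

Request:
move_arm:
  targets: "-0.2 0 0 0 0 0 0;-0.2 0 0 0 0 0 0;-0.1 0 0 0 0 0 0;-0.1 0 0 -0.5 0 0 0;-0.1 0 0 -1.5 0 0 0"

```text
clock: 18.63
eef_pos: [532.1, 194.4, 53.4]
tool_rot: [-3.138, 0.006, -0.0]
force: [-1.0, 0.8, 0.3]
width: 38.5
gripper_force: 0.0
```

Request:
move_arm:
  targets: "0 0 0 -3 0 0 0;0 0 0 -3.5 0 0 0;0 0 0 -3.5 0 0 0;0 0 0 -3 0 0 0;0 0.1 2 0 0 0 0"

```text
clock: 19.05
eef_pos: [538.3, 179.5, 190.5]
tool_rot: [-3.13, -0.008, 0.006]
force: [0.8, 0.4, -0.5]
width: 43.0
gripper_force: 0.0
```

Request:
move_arm:
  targets: "0 0.15 3.7 0 0 0 0;0 0.15 3.7 0 0 0 0;0 0.15 3.7 0 0 0 0;0 0.15 3.7 0 0 0 0;0 0.15 3.7 0 0 0 0"

```text
clock: 19.47
eef_pos: [542.1, -12.3, 184.1]
tool_rot: [-3.137, 0.002, 0.0]
force: [-0.2, -0.5, -0.3]
width: 42.7
gripper_force: 0.0
```

Request:
move_arm:
  targets: "0 0.15 3.7 0 0 0 0;0 0.15 3.7 0 0 0 0;0 0.15 3.7 0 0 0 0;0 0.15 3.7 0 0 0 0;0 0.15 3.7 0 0 0 0"

```text
clock: 19.88
eef_pos: [549.5, -197.5, 183.1]
tool_rot: [-3.137, 0.002, -0.0]
force: [-0.3, 0.4, 0.8]
width: 42.9
gripper_force: 0.0
```

Request:
move_arm:
  targets: "0 0.15 3.7 0 0 0 0;0 0.15 3.6 0 0 0 0;0 0 1.9 0 0 0 0;0 0 0 0 0 0 0;0 0 0 0 0 0 0"

```text
clock: 20.3
eef_pos: [552.0, -289.1, 182.3]
tool_rot: [-3.137, 0.003, -0.003]
force: [0.6, 0.3, -0.6]
width: 42.4
gripper_force: 0.0
```

Run:
```python
from h import *
t=grab('top'); d=grab('wrist'); s=read_state(); print(s['eef_pos'],s['width'])
w=d['color'];a=t['color'][120:240,100:230]
im=np.zeros((384,800,3),np.uint8); im[:,:512]=w; im[:266,512:]=cv2.resize(a,(288,266),interpolation=cv2.INTER_CUBIC)
cv2.imwrite('pics/c7.png',cv2.cvtColor(im,cv2.COLOR_RGB2BGR))
print(proj(d,(553.5,-287,110)))
hsv=cv2.cvtColor(w,cv2.COLOR_RGB2HSV); b=cv2.inRange(hsv,(95,110,80),(125,255,255))
n,l,st,c=cv2.connectedComponentsWithStats(b)
for i in range(1,n):
  if st[i,4]>60: print(c[i].round(1),st[i],ray(d,*c[i],108).round(1))
```

```text
[ 552.99523678 -285.96982397  182.19054904] 42.420714742463154
[255.5809061 199.8602101]
[255.2 198.6] [243 187  26  24 482] [ 553.9 -286.7  108. ]
[137.8 221.6] [122 218  35   8 255] [ 533.5 -188.4  108. ]
```

View pics/c7.png

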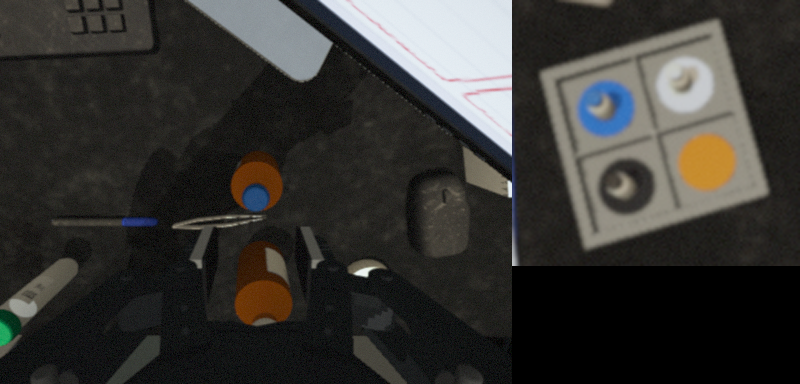

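All three vials stand centred on their discs. The small bottle's cap is at (255,199), directly below the tool, so I go down onto it.

Request:
move_arm:
  targets: "0 0.05 0.1 2 0 0 0;0 0 0 2.5 0 0 0;0 0 0 1.5 0 0 0;0 0 0 0.5 0 0 0;0 0 0 0 0 0 0"

```text
clock: 20.82
eef_pos: [552.8, -286.0, 116.1]
tool_rot: [-3.135, 0.005, 0.002]
force: [0.5, 0.2, 0.2]
width: 42.5
gripper_force: 0.0
```

Request:
move_arm:
  targets: "0 0 0 0 0 0 0;0 0 0 0 0 0 0;0 0 0 0 0 0 0"

```text
clock: 21.07
eef_pos: [554.0, -288.6, 118.7]
tool_rot: [-3.138, 0.0, 0.0]
force: [-1.0, 0.2, 0.8]
width: 42.9
gripper_force: 0.0
```

Request:
move_arm:
  targets: "0 0 -0.15 1 0 0 0;0 0 0 0.8 0 0 0;0 0 0 0.4 0 0 0;0 0 0 0 0 0 0;0 0 0 0 0 0 0"

```text
clock: 21.48
eef_pos: [552.7, -286.7, 94.7]
tool_rot: [-3.136, 0.003, -0.0]
force: [-0.2, 0.2, -0.2]
width: 43.0
gripper_force: 0.0
```

Request:
move_arm:
  targets: "-1 0 0 0 0 0 0;-1 0 0 0 0 0 0;-1 0 0 0 0 0 0;-1 0 0 0 0 0 0;-1 0 0 0 0 0 0"

```text
clock: 21.9
eef_pos: [553.4, -287.0, 95.8]
tool_rot: [-3.137, 0.002, -0.0]
force: [-0.5, 0.7, 2.0]
width: 20.3
gripper_force: 58.7
```

Request:
move_arm:
  targets: "-1 0 0 -0.5 0 0 0;-1 0 0 -0.7 0 0 0;-1 0 0 -0.8 0 0 0;-1 0 0 0 0 0 0;-1 0 0 0 0 0 0"

```text
clock: 22.32
eef_pos: [553.6, -287.2, 116.2]
tool_rot: [-3.138, 0.001, -0.0]
force: [0.4, -0.4, -1.2]
width: 20.4
gripper_force: 58.8
```

Run:
```python
from h import *
d=grab('wrist'); t=grab('scene'); s=read_state(); print(s['eef_pos'],s['width'],s['force'])
im=np.zeros((384,800,3),np.uint8); im[:,:512]=d['color']; im[:288,512:]=cv2.resize(t['color'][60:204,250:394],(288,288),interpolation=cv2.INTER_CUBIC)
cv2.imwrite('pics/c8.png',cv2.cvtColor(im,cv2.COLOR_RGB2BGR))
```

```text
[ 553.05827015 -286.79292339  115.40036251] 20.442249244217404 [ 0.70707472  0.06085683 -1.78407533]
```

View pics/c8.png

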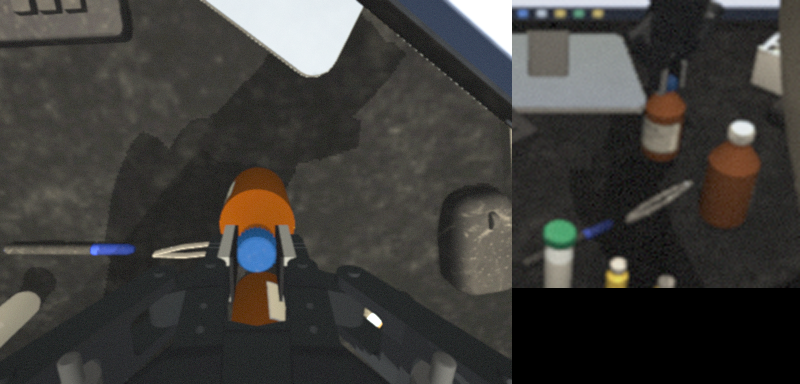

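The bottle hangs upright by its cap (256,253), clear of the table. I lift higher and carry it gently.

Request:
move_arm:
  targets: "-1 0 0 -1.5 0 0 0;-1 0 0 -2.5 0 0 0;-1 0 0 -3 0 0 0;-1 0 0 -2 0 0 0;-1 0 0 -1 0 0 0"

```text
clock: 22.83
eef_pos: [554.4, -288.2, 218.0]
tool_rot: [-3.139, -0.001, -0.0]
force: [0.2, -0.2, -1.8]
width: 20.2
gripper_force: 58.9
```

Request:
move_arm:
  targets: "-1 -0.2 -0.8 0 0 0 0;-1 -0.35 -1.6 0 0 0 0;-1 -0.5 -2.3 0 0 0 0;-1 -0.65 -3 0 0 0 0;-1 -0.65 -3 0 0 0 0"

```text
clock: 23.25
eef_pos: [528.0, -178.6, 213.9]
tool_rot: [-3.136, 0.006, -0.001]
force: [0.6, 0.1, -2.6]
width: 20.2
gripper_force: 58.9
```

Request:
move_arm:
  targets: "-1 -0.65 -3 0 0 0 0;-1 -0.65 -3 0 0 0 0;-1 -0.65 -3 0 0 0 0;-1 -0.65 -3 0 0 0 0;-1 -0.65 -3 0 0 0 0"

```text
clock: 23.67
eef_pos: [495.2, -28.2, 215.1]
tool_rot: [-3.136, 0.006, 0.0]
force: [1.3, 0.4, -1.7]
width: 19.6
gripper_force: 58.9
```

Request:
move_arm:
  targets: "-1 -0.65 -3 0 0 0 0;-1 -0.65 -3 0 0 0 0;-1 -0.65 -3 0 0 0 0;-1 -0.65 -3 0 0 0 0;-1 -0.65 -3 0 0 0 0"

```text
clock: 24.08
eef_pos: [462.6, 121.3, 216.0]
tool_rot: [-3.138, 0.006, 0.0]
force: [0.3, -0.7, -1.8]
width: 20.4
gripper_force: 58.9
```

Request:
move_arm:
  targets: "-1 -0.5 -2.2 0 0 0 0;-1 -0.35 -1.6 0 0 0 0;-1 -0.2 -0.8 0 0 0 0;-1 0 0 0 0 0 0;-1 0 0 0 0 0 0"

```text
clock: 24.5
eef_pos: [453.8, 164.9, 217.0]
tool_rot: [-3.138, 0.004, 0.0]
force: [0.5, -0.5, -2.1]
width: 19.9
gripper_force: 58.9
```

Request:
move_arm:
  targets: "-1 0 0 0 0 0 0;-1 0 0 0 0 0 0"

```text
clock: 24.67
eef_pos: [454.7, 164.0, 217.6]
tool_rot: [-3.138, 0.003, -0.003]
force: [-0.4, 0.1, -1.9]
width: 20.1
gripper_force: 58.9
```

Run:
```python
from h import *
d=grab('scene'); w=grab('wrist'); s=read_state(); print(s['eef_pos'],s['width'],proj(w,(451.5,170,6)))
im=np.zeros((384,800,3),np.uint8); im[:,:512]=w['color']; im[:,512:]=cv2.resize(d['color'][80:320,50:230],(288,384),interpolation=cv2.INTER_CUBIC)
cv2.imwrite('pics/c9.png',cv2.cvtColor(im,cv2.COLOR_RGB2BGR))
```

```text
[454.80531835 164.41570125 217.75407737] 20.368722611650227 [251.72003178 167.87465476]
```

View pics/c9.png

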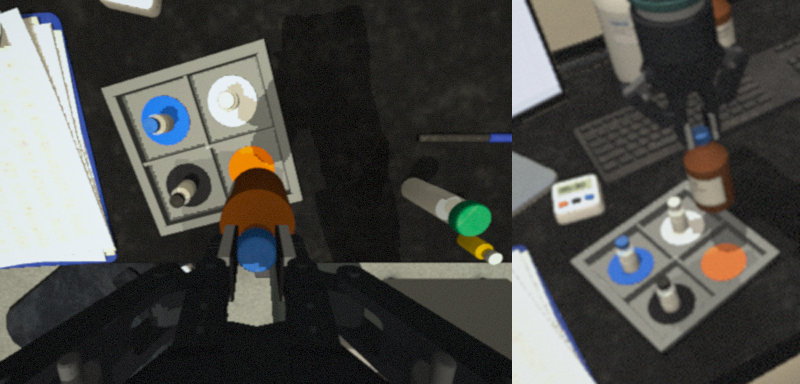

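Everything stands. The bottle hangs upright over the orange disc (252,165), so I lower it.

Request:
move_arm:
  targets: "-1 -0.3 -0.6 1 0 0 0;-1 0 0 2 0 0 0;-1 0 0 2.5 0 0 0;-1 0 0 2 0 0 0;-1 0 0 1.5 0 0 0"

```text
clock: 25.18
eef_pos: [450.9, 171.2, 126.4]
tool_rot: [-3.138, 0.004, -0.001]
force: [0.4, 0.6, -1.4]
width: 19.8
gripper_force: 58.9
```

Request:
move_arm:
  targets: "-1 0 0 0.5 0 0 0;-1 0 0 0 0 0 0;-1 0 0 0 0 0 0;-1 0 0 0 0 0 0"

```text
clock: 25.52
eef_pos: [452.2, 172.1, 123.7]
tool_rot: [-3.136, 0.001, -0.001]
force: [0.5, -0.2, -1.5]
width: 19.8
gripper_force: 59.0
```

Request:
move_arm:
  targets: "-1 0 0.15 0.9 0 0 0;-1 0 0 0.7 0 0 0;-1 0 0 0.4 0 0 0;-1 0 0 0.1 0 0 0;-1 0 0 0 0 0 0"

```text
clock: 25.93
eef_pos: [451.6, 170.8, 101.7]
tool_rot: [-3.137, 0.002, -0.0]
force: [-0.6, -0.3, 1.1]
width: 20.1
gripper_force: 59.1
```

Request:
move_arm:
  targets: "-1 0 0 0 0 0 0;-1 0 0 0 0 0 0"

```text
clock: 26.1
eef_pos: [451.3, 170.7, 101.8]
tool_rot: [-3.137, 0.002, -0.0]
force: [0.5, -0.2, 0.4]
width: 19.8
gripper_force: 59.1
```

Contact. I release, back off upward and move clear.

Request:
move_arm:
  targets: "-0.4 0 0 0 0 0 0;-0.2 0 0 0 0 0 0;-0.1 0 0 0 0 0 0;-0.1 0 0 0 0 0 0;0 0 0 -0.5 0 0 0"

```text
clock: 26.52
eef_pos: [450.7, 170.4, 106.4]
tool_rot: [-3.137, 0.004, -0.0]
force: [-0.4, -0.2, -1.0]
width: 42.6
gripper_force: 0.0
```

Request:
move_arm:
  targets: "0 0 0 -1.5 0 0 0;0 0 0 -2.5 0 0 0;0 0 0 -3 0 0 0;0 0 0 -3 0 0 0;0 0 0 -2 0 0 0"

```text
clock: 26.93
eef_pos: [452.3, 170.0, 229.6]
tool_rot: [-3.136, -0.0, -0.001]
force: [0.6, -0.1, -0.5]
width: 42.4
gripper_force: 0.0
```

Request:
move_arm:
  targets: "0 0 3 0 0 0 0;0 0 3.5 0 0 0 0;0 0 3.5 0 0 0 0;0 0 3.5 0 0 0 0;0 0 0 0 0 0 0"

```text
clock: 27.35
eef_pos: [451.1, 27.5, 227.1]
tool_rot: [-3.14, 0.001, -0.011]
force: [-0.4, 0.7, 0.1]
width: 42.4
gripper_force: 0.0
```

Request:
move_arm:
  targets: "0 0 0 0 0 0 0;0 0 0 0 0 0 0;0 0 0 0 0 0 0;0 0 0 0 0 0 0"

```text
clock: 27.68
eef_pos: [451.5, 36.5, 226.1]
tool_rot: [-3.136, 0.003, 0.002]
force: [-0.1, -0.4, -0.4]
width: 42.6
gripper_force: 0.0
```

Run:
```python
from h import *
d=grab('scene'); w=grab('top'); s=read_state(); print(s['clock'],s['eef_pos'],s['width'],s['force'])
im=np.zeros((480,800,3),np.uint8); im[:,:512]=cv2.resize(w['color'][115:235,100:228],(512,480),interpolation=cv2.INTER_CUBIC); im[:384,512:]=cv2.resize(d['color'][140:380,60:240],(288,384),interpolation=cv2.INTER_CUBIC)
cv2.imwrite('pics/c10.png',cv2.cvtColor(im,cv2.COLOR_RGB2BGR))
print((proj(w,(451.5,170,114))-[100,115])*4)
```

```text
27.7833 [451.49221404  36.20300861 226.05955087] 42.654891848692884 [-0.15893     0.38688211  0.19380764]
[318.21130258 270.87287226]
```

View pics/c10.png

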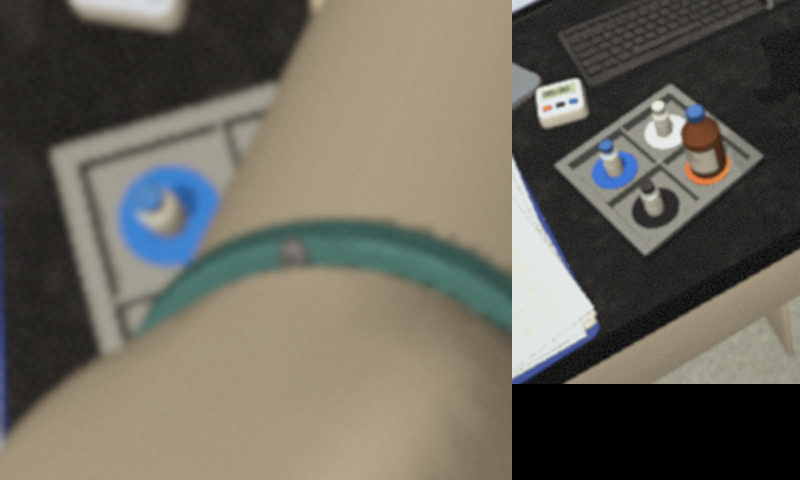

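The scene view shows all four items upright on their discs: blue (612,160), white (662,125), black (653,200) and the bottle on orange (704,145). The gripper is clear, so I hand in.

```bash
python3 -c "
from h import *
print(order.finish_job())"
```

```text
the job is handed in; nothing more can be done
None
```

The job is handed in: the last pictures show the blue, black and white vials and the small brown bottle upright on their discs, and I saw no sign that the large bottle or green tube moved; the judge's verdict was not shown.

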